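# Post used culture dishes into the discard bin

## Task

Throw away the two round culture dishes that stand in the wire rack: slide the shutter on the discard bin's sloping lid fully open, post both dishes edge-on through the slot so that they drop right inside, then slide the shutter fully shut again. Leave the two square dishes standing in the rack, and leave everything else on the bench, the flat-lying dishes included, where it is.

Things in the scene. Friction and masses are not known exactly. Their poses are not given: they have to be found in the camera images.
- bin: metal discard bin, fixed to the bench, left or right of the rack; 170 mm along its x, 150 mm along its y, walls 4 mm, hollow, inner floor 10 mm high; front (at its -x) 80 mm and back (at +x) 199 mm high under a lid that slopes up towards +x. Wire loops on its sides reach y = -82 and +82 mm. Origin: centre of its underside; z up
- bin_lid: the bin's fixed sloping lid, inclined 0.61 rad (35 degrees), facing the robot's side. Origin: middle of the slot on the lid's upper surface; x up the slope, y along the slot, z out of the lid, square to it. Lid: x = -88 to +125, y = -78 to +78 mm. Shutter guides, 8 mm high, run up the slope at y = 59 to 67 mm on both sides; a stop 5 mm high at x = 79 mm
- slot_bottom (a point): middle of the slot's lower end, 24 mm below the lid's surface, axes as the lid's. The slot is 20 mm wide (lid x) and 104 mm long (lid y) with straight walls square to the lid all the way, so a 14 mm thick dish passes only tipped to within 0.2 rad of the slot's plane. Below it is free room: a dish let go with its centre below the lid slides in by its weight
- shutter (a joint): sliding shutter: 0 = fully shut (covers the slot), 0.034 m = fully open, moving up the slope along the lid's +x; it stays where it is left, friction about 2 N. It starts shut or up to 6 mm open. Its plate lies on the lid, 4 mm high; when open the plate covers x = 18 to 74 mm of the lid
- shutter_grip (a point): top middle of the black grip bar standing on the shutter: 10 mm thick (lid x), 46 mm long (lid y), 24 mm high (down along -z to the shutter's plate). Axes as the lid's. Shut, it is 31 mm up the slope from the slot's middle, open 65 mm
- rack: fixed rack of steel rod, 208 x 100 mm (x, y), origin: centre of its underside, z up. Two rails 22 mm high carry 4 dishes in grooves 50 mm apart along x. All lean 0.21 rad from upright, tops towards the rack's -x, with 35 mm of air between neighbours. Pegs 42 mm long at y = -22 and +22 mm hold each dish up to its middle's height; the upper half is free
- round_1: round culture dish, 91 mm across, 14 mm thick, about 40 g. Stands edge-on in the rack. z = its axis, square to the flat faces; origin: centre of the flat face at z = 0 (the one turned to the robot's side), the other face is at z = +14 mm, so its middle lies 7 mm along +z.
- round_2: round culture dish like round_1. Stands edge-on in the rack. z = its axis, square to the flat faces; origin: centre of the flat face at z = 0 (the one turned to the robot's side), the other face is at z = +14 mm, so its middle lies 7 mm along +z.
- square_1: square culture dish, 80 x 80 mm, 14 mm thick, standing in the rack among the round ones; to be left there. Stands edge-on in the rack. z = its axis, square to the flat faces; origin: centre of the flat face at z = 0 (the one turned to the robot's side), the other face is at z = +14 mm, so its middle lies 7 mm along +z.
- square_2: square culture dish like square_1; to be left there. Stands edge-on in the rack. z = its axis, square to the flat faces; origin: centre of the flat face at z = 0 (the one turned to the robot's side), the other face is at z = +14 mm, so its middle lies 7 mm along +z.
- flat_dish_1: round culture dish, 91 mm across, 14 mm thick, lying flat at the left, loose on the bench; leave it where it is. Origin: centre of its underside
- flat_dish_2: round culture dish, 91 mm across, 14 mm thick, stacked on flat_dish_1, loose on the bench; leave it where it is. Origin: centre of its underside
- jar: squat amber jar with a screw lid, 39 mm across, about 66 mm high, loose on the bench; leave it where it is. Origin: centre of its underside
- reagent: small reagent bottle, 40 mm across, 95 mm high, loose on the bench; leave it where it is. Origin: centre of its underside
- marker: marker pen lying flat, 138 mm long along its y axis, 13 mm wide, loose on the bench; leave it where it is. Origin: centre of its underside
- tweezers: steel forceps lying flat, 132 mm long along their y axis, 18 mm wide, 10 mm high, loose on the bench; leave it where it is. Origin: centre of its underside
- tape: roll of tape lying flat, 96 mm across, 25 mm high, loose on the bench; leave it where it is. Origin: centre of its underside
- driver: screwdriver lying flat, 203 mm long along its y axis, 25 mm thick, loose on the bench; leave it where it is. Origin: centre of its underside
- glass: empty glass beaker, 56 mm across, 66 mm high, loose on the bench; leave it where it is. Origin: centre of its underside
Mind the look-alikes: they are no part of the job. What is shaped like the round_2 but black or green is not meant.

How it is judged:
On the way, in this order (a step that is already met when the one before it is completed fails the run):
1. the shutter has been slid fully open (value of joint shutter above 0.03 m), for 0.1 s.
2. both round dishes have dropped right inside the bin (x of round_1 in the frame of bin between -0.085 and 0.085 m and y of round_1 in the frame of bin between -0.075 and 0.075 m and z of round_1 in the frame of bin between 0 and 0.078 m and x of round_2 in the frame of bin between -0.085 and 0.085 m and y of round_2 in the frame of bin between -0.075 and 0.075 m and z of round_2 in the frame of bin between 0 and 0.078 m), for 0.2 s.
At the end, for the whole second after the job is handed in: Both round dishes lie at rest inside the bin (centre within its walls and lower than 78 mm above the bench), the shutter is shut to within 3 mm, both square dishes still stand in the rack, and nothing is held or touched (all of step 2 and linear speed of each of round_1, round_2 below 0.02 m/s and value of joint shutter below 0.003 m and horizontal distance between each of square_1, square_2 and rack below 0.12 m and height (world z) of each of square_1, square_2 above 0.055 m).
It fails at once if a square dish was shifted in the rack by more than 20 mm (distance of any of square_1, square_2 from where it was at the start of the episode above 0.02 m).
It fails at once if a bystander was pushed more than 25 mm or knocked over (distance of any of flat_dish_1, flat_dish_2, jar, reagent, marker, tweezers, tape, driver, glass from where it was at the start of the episode above 0.025 m or angle between any of jar, reagent, glass's own z axis and vertical above 0.5 rad).
It also fails if it takes over 72 s, if anything falls off the work surface, if the arm or the gripper's body presses on something with over 40 N, if the wrist force passes 120 N, or if a joint passes its speed limit or range.

## Robot

A 6-joint arm with a two-finger parallel gripper is mounted at the origin on a cart in front of the work surface, level with it; the furniture and walls round the work are solid. World frame = base frame: x ahead of the robot, y to its left, z up, the work surface at z = 0. Lengths are in m, angles in rad, forces in N, time in s.
With the tool pointing down it reaches from about 0.35 to 0.775 m from the base axis. Payload 7.3 kg.
Tool frame: the origin (TCP) lies between the finger pads; the fingertips stand 8 mm ahead of it and the grasp point (between the pads) lies 11 mm behind it (robot.nose_length is the distance from the TCP to the fingertips, in m); z points along the fingers, y is the line along which they close (so a half turn about z gives the same grasp; the last joint's range is limited). The gripper opens to 92 mm and grips with 3 to 60 N. Pads are 19 mm wide; open, the fingers measure 130 mm over their backs; the gripper's body (75 mm by 190 mm) begins 47 mm behind the grasp point.
Start: joints at [1.193, 0.342, 1.524, -0, 1.275, -0.146], TCP at [0.121, 0.511, 0.235] pointing down, gripper open.
Joint ranges: [-2.53, 2.53], [-0.77, 2.02], [0.04, 2.7], [-1, 4.14], [0.28, 2.66], [-3.11, 3.11]. Speed limits (rad/s): [2.57, 2.57, 3.14, 3.14, 3.14, 3.14].

## Interface

Orientations are given as [roll, pitch, yaw] about the fixed x, y, z axes, in that order (R = Rz(yaw) Ry(pitch) Rx(roll)).
In Python, from cell import robot gives the robot as it stands. The module is installed in compiled form; this text tells all that it offers.
- The arm moves only by the shell command python3 -m jog 'ROWS' [FORCE]. ROWS is JSON, a list that holds one entry, the list of rows, each a list of 5 numbers: the gripper's target within -1 to 1 (fully open at 1, half-way at 0, shut at -1), then the shift along the tool's x, y, z in m, then the turn about the tool's z in rad. A call has 1 to 5 rows; each row is the pose to reach, as a shift and turn from the pose commanded when the call began, along the tool's axes at that moment; what a row does not reach only later rows make up. A row lasts 1/12 s, in which the tool goes at most 41.7 mm and 7.16 degrees, less where a joint would pass 70% of its speed; a pose out of reach is approached as far as the arm can. A call with a gripper value outside its range is refused whole. The fingers move at their own pace and stop on an object; FORCE is the grip in N (left out, the last holds). Time passes only in rows, so rows that repeat a pose let the fingers close. It gives the time, the measured TCP pose, the force, the opening and the grip force at its end, in the units of the state.
- robot.observe(): the state, without advancing time (a new reading comes with each control period).
- robot.read_camera(name): name is "side" or "top"; returns the picture (480x640x3 uint8, red, green, blue); there is no depth.
- robot.camera_model(name): a dict with "camera_matrix" (3x3 intrinsics, pixels), "position" and "attitude" of the camera in the world. Camera axes: x right, y down, z forward; pixel columns grow to the right and rows downward; lengths in m; the calibration is good to about 2 mm. A picture is of the moment at which its call begins. camera_model takes no time and is no camera call.
- robot.hand_in(): hands the job in; it is judged then, once.
The state is a dict: "time": time; "qpos": joint angles; "qvel": joint speeds; "joint_efforts": joint torques, N m; "tool_pos": TCP position; "tool_rot": TCP orientation; "contact_force": force on the tool from outside, world axes, zero at the start; "torque": the same for the moment, N m; "opening": finger opening in m; "grip_force": force on a finger pad.
Only numpy, scipy, OpenCV 4.12 (cv2) and the standard library are available. Lean on these libraries where they do the work, as an engineer would, in place of code of your own. Each camera call takes 0.05 s, during which the arm holds its last target. There are 200 camera calls.

## Working session

There is one attempt and no reset: what is moved stays moved. The work goes in short steps, Python scripts to look and compute and a shell command to move; the robot and the scene stay as the last step left them, time stands still between calls to the robot, and variables do not carry over. Pictures are saved under pics/ and viewed, at most 10 in all, crops included, and the job is handed in when it is done.

```bash
mkdir -p pics; python3 - <<'E'
from cell import robot
import cv2
for n in("side","top"):
    m=robot.camera_model(n);print(n,m)
    cv2.imwrite(f"pics/{n}0.png",robot.read_camera(n)[:,:,::-1])
print(robot.observe(),robot.nose_length)
E
```

```text
side {'camera_matrix': array([[463.81600505,   0.        , 312.81615931],
       [  0.        , 463.81600505, 233.87026253],
       [  0.        ,   0.        ,   1.        ]]), 'position': array([ 0.14584844, -0.7286033 ,  0.65003344]), 'attitude': array([-2.03006913,  0.02467688, -0.41467748])}
top {'camera_matrix': array([[555.53226538,   0.        , 320.45304437],
       [  0.        , 555.53226538, 242.69421774],
       [  0.        ,   0.        ,   1.        ]]), 'position': array([0.43212215, 0.19461533, 1.40279469]), 'attitude': array([-3.05148985, -0.0103458 , -1.56490167])}
{'time': 0.1, 'qpos': array([ 1.19297768e+00,  3.42674654e-01,  1.52493696e+00, -1.33917313e-05,
        1.27541153e+00, -1.46003038e-01]), 'qvel': array([-0.00026042, -0.00061561, -0.00312981,  0.0014362 ,  0.00057955,
       -0.00184802]), 'joint_efforts': array([ 2.71480283e-03, -4.32004881e+01, -2.44694602e+01,  7.20136170e-02,
        5.25410031e-02, -3.36990263e-05]), 'tool_pos': array([0.12046435, 0.51061902, 0.23409785]), 'tool_rot': array([-3.14017552e+00, -1.95445394e-04,  2.90978082e+00]), 'contact_force': array([-0.04147146, -0.08581046,  0.41848741]), 'torque': array([-0.02679151, -0.02288984, -0.04747382]), 'grip_force': 0.0, 'opening': 0.09156027035092007} 0.008
```

View pics/side0.png

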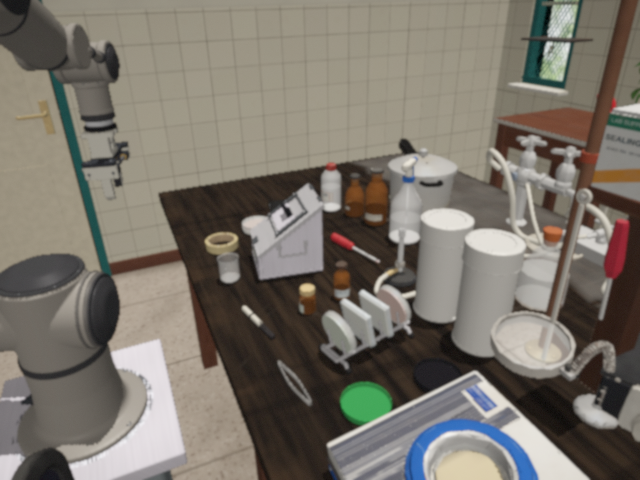

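View pics/top0.png

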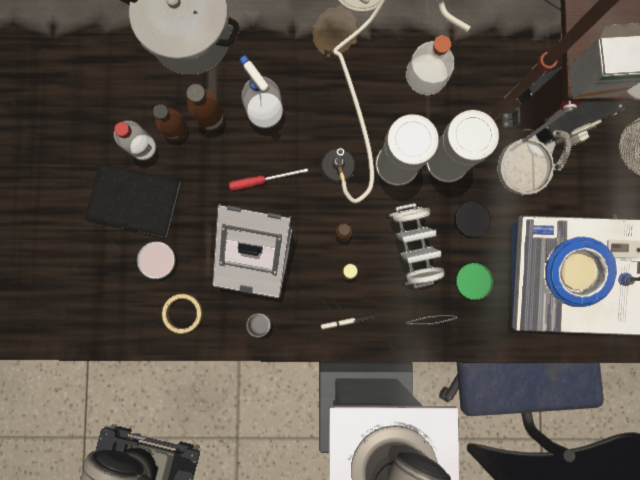

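The top view shows the bin at about (253,251) and the rack at about (418,246). In the side view the rack dishes are at about (338,330), (360,322), (375,312) and (395,300), and the end ones look round. Both pictures also show look-alikes: a green disc at (475,281) in the top view, a black one at (472,219), and flat pink dishes at (156,260). I'll enlarge to confirm.

```bash
python3 - <<'E'
import cv2,numpy as np
t=cv2.imread("pics/top0.png");s=cv2.imread("pics/side0.png")
def crop(im,x0,y0,x1,y1,k,name):
    c=cv2.resize(im[y0:y1,x0:x1],None,fx=k,fy=k,interpolation=cv2.INTER_CUBIC)
    for x in range(x0-x0%-10,x1,10):cv2.line(c,((x-x0)*k,0),((x-x0)*k,4 if x%50 else 14),(0,255,255),1)
    for y in range(y0-y0%-10,y1,10):cv2.line(c,(0,(y-y0)*k),(4 if y%50 else 14,(y-y0)*k),(0,255,255),1)
    return c
a=crop(t,205,195,300,305,5,0);b=crop(t,385,195,450,295,5,0)
h=max(a.shape[0],b.shape[0]);p=np.zeros((h,a.shape[1]+b.shape[1],3),np.uint8);p[:a.shape[0],:a.shape[1]]=a;p[:b.shape[0],a.shape[1]:]=b
print(p.shape);cv2.imwrite("pics/c1.png",p)
a=crop(s,245,180,330,285,4,0);b=crop(s,315,275,420,370,4,0)
h=max(a.shape[0],b.shape[0]);p=np.zeros((h,a.shape[1]+b.shape[1],3),np.uint8);p[:a.shape[0],:a.shape[1]]=a;p[:b.shape[0],a.shape[1]:]=b
print(p.shape);cv2.imwrite("pics/c2.png",p)
E
```

```text
(550, 800, 3)
(420, 760, 3)
```

View pics/c1.png

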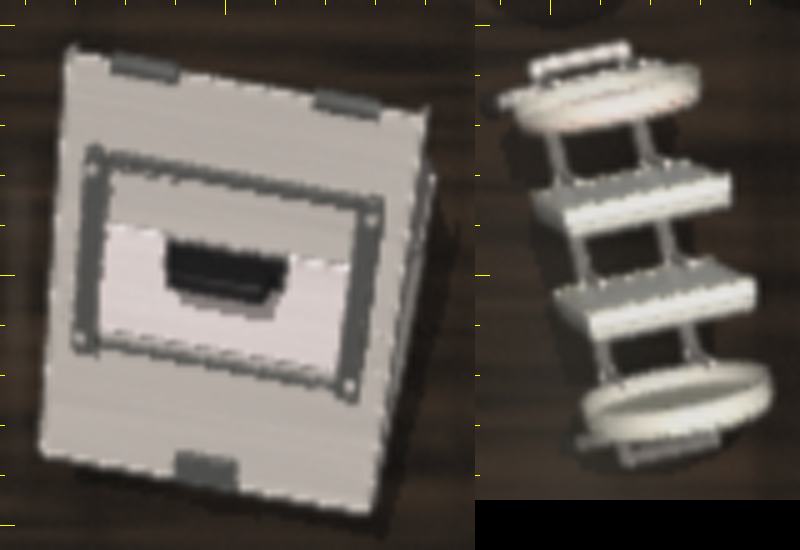

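View pics/c2.png

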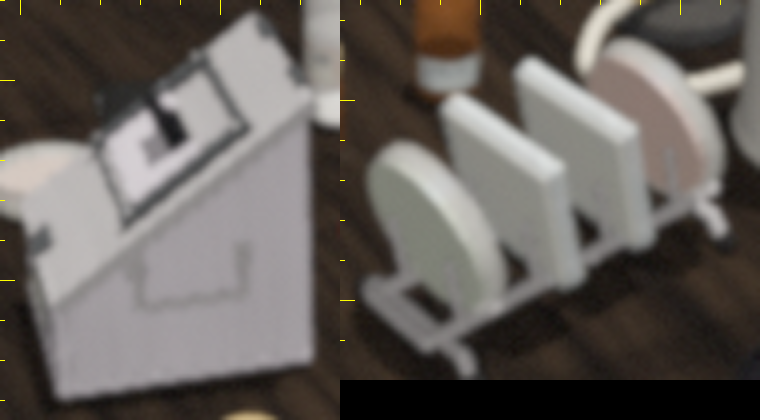

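Named candidates:
- **Round dishes in the rack:** top view (425,276) and (410,213). Both have round outlines and pale or pink contents, so these are the targets.
- **Square dishes:** top view (421,257) and (418,236). They stay.
- **Black, green and flat discs:** not meant.

The dishes lean towards the robot. Now I'll fit the poses.

```bash
cat > h.py <<'E'
import numpy as np
from cell import robot
from scipy.spatial.transform import Rotation as R
from scipy.optimize import least_squares
CM={n:robot.camera_model(n) for n in("side","top")}
def proj(n,P):
    m=CM[n];p=(np.atleast_2d(P)-m["position"])@R.from_euler("xyz",m["attitude"]).as_matrix()
    q=p@m["camera_matrix"].T;return q[:,:2]/q[:,2:]
c,s=np.cos(.61),np.sin(.61)
def lid(b,p): # b=x,y,yaw,ox,oz ; p lid coords
    p=np.atleast_2d(p);q=np.c_[b[3]+p[:,0]*c-p[:,2]*s,p[:,1],b[4]+p[:,0]*s+p[:,2]*c]
    return place(b,q)
def place(b,q):
    q=np.atleast_2d(q);C,S=np.cos(b[2]),np.sin(b[2])
    return np.c_[b[0]+C*q[:,0]-S*q[:,1],b[1]+S*q[:,0]+C*q[:,1],q[:,2]]
E
cat > fit.py <<'E'
from h import *
L=np.array([[125,78,0],[125,-78,0],[-88,78,0],[-88,-78,0]])/1e3
T=np.array([[219,205],[290.4,217],[213,286.6],[279.4,297.6]])
S=np.array([[308.8,183],[322,203],[251.3,228.8],[259.3,257]])
B=np.array([[-85,-75,0],[85,-75,0]])/1e3;SB=np.array([[260,279.5],[323.3,270]])
def f(b):return np.r_[(proj("top",lid(b,L))-T).ravel(),(proj("side",lid(b,L))-S).ravel(),(proj("side",place(b,B))-SB).ravel(),(b[3]+.0152)/.002,(b[4]-.131)/.002]
r=least_squares(f,[.43,.4,0,-.015,.13],loss="soft_l1");print("bin",r.x.round(4),"res",f(r.x).round(1))
u=np.array([-np.sin(.21),0,np.cos(.21)]);n=np.array([np.cos(.21),0,np.sin(.21)]);y=np.array([0,1,0])
def sq(k,x):return np.array([[x[5]+k,0,x[3]]+.04*u+sy*.04*y+d*n for d,sy in((-.007,1),(-.007,-1),(.007,1),(.007,-1))])
a=np.linspace(0,2*np.pi,180)
def rd(k,x):return np.array([[x[5]+k,0,x[4]]+.0455*(np.cos(t)*u+np.sin(t)*y)+d*n for d in(-.007,.007) for t in a])
Tn=[[408,262.4],[441.4,256.5],[408,258],[441,251.6]];Tf=[[403.4,242],[436.4,235],[403.4,237.4],[436.4,230.4]]
Sn=[[340.75,300],[367.5,320],[344.2,298.7],[371.2,316]];Sf=[[359.2,291.2],[385.7,310.7],[362.5,289.2],[389.2,307]]
def g(x):
    o=[]
    for k,t,ss in((-.025,Tn,Sn),(.025,Tf,Sf)):
        P=place(x,sq(k,x));o+=list((proj("top",P)-t).ravel())+list((proj("side",P)-ss).ravel())
    for k,e in((-.075,[("top",0,-1,406.6),("top",0,1,444.6),("top",1,1,283.4),("side",1,-1,310),("side",0,-1,322),("side",0,1,355.75)]),
               (.075,[("top",0,-1,393),("top",0,1,430),("top",1,-1,207.4),("side",1,-1,284.5),("side",0,1,410.5)])):
        P=place(x,rd(k,x))
        for cam,ax,sg,v in e:o.append(sg*np.max(sg*proj(cam,P)[:,ax])-v)
    return np.r_[o,x[5]/.003]
q=least_squares(g,[.42,-.05,.2,.06,.065,0],loss="soft_l1");print("rack",q.x.round(4),"res",g(q.x).round(1))
for k in(-.075,.075):print("round centre",place(q.x,[[q.x[5]+k,0,q.x[4]]]).round(4))
b=r.x
print("slot",lid(b,[0,0,0]).round(4),"grip shut/open",lid(b,[.031,0,.028]).round(4),lid(b,[.065,0,.028]).round(4))
print("barproj", proj("top",lid(b,[[.031+.005,.023,.028],[.036,-.023,.028],[.026,.023,.028],[.026,-.023,.028]])).round(1).tolist())
E
python3 fit.py
```

```text
bin [ 0.5208  0.3424 -0.1695 -0.0146  0.131 ] res [-0.   0.5 -1.   0.9  0.7 -1.3 -0.9 -0.7  0.1 -0.2  1.5  0.2 -0.9  1.1
 -1.2 -1.5  0.9  2.2 -0.   2.2  0.3  0. ]
rack [ 0.5493 -0.0548  0.2117  0.0686  0.0696  0.    ] res [ 0.4  1.2  0.3  0.2 -0.7 -0.2 -0.4 -0.7 -0.9  1.  -1.4 -0.1  0.9 -1.3
  0.3 -0.   0.4  0.8  0.5  0.9 -0.7 -0.4 -0.5 -0.3 -0.7  1.4 -0.5 -0.3
  0.9 -0.   1.1 -0.3 -0.8  0.3 -0.1 -0.  -0.4  1.2 -0.6  0.9  0.4  0.1
  1.2  0. ]
round centre [[ 0.476  -0.0706  0.0696]]
round centre [[ 0.6226 -0.0391  0.0696]]
slot [[0.5064 0.3448 0.131 ]] grip shut/open [[0.5157 0.3432 0.1717]] [[0.5431 0.3385 0.1912]]
barproj [[237.9, 250.9], [258.3, 254.6], [237.6, 254.8], [257.9, 258.4]]
```

```bash
cat >> h.py <<'E'
b=np.array([0.5208,0.3424,-0.1695,-0.0146,0.131]);rk=np.array([.5493,-.0548,.2117])
def go(p,yaw,st=None): # shift in tool axes + turn to reach world TCP p and tool yaw
    st=st or robot.observe();Rm=R.from_euler("xyz",st["tool_rot"]).as_matrix()
    d=Rm.T@(np.asarray(p)-st["tool_pos"]);cy=np.arctan2(Rm[1,0],Rm[0,0])
    t=-((yaw-cy+np.pi)%(2*np.pi)-np.pi);print("shift mm",(d*1e3).round(1),"turn",round(t,3),"rows>=",max(np.linalg.norm(d)/.0417,abs(t)/.125).round(1));return d
def inbin(p): # world -> bin coords
    d=np.asarray(p)-[b[0],b[1],0];C,S=np.cos(b[2]),np.sin(b[2]);return np.array([C*d[0]+S*d[1],-S*d[0]+C*d[1],d[2]])
BY=np.pi+b[2];RY=np.pi+rk[2]
E
python3 - <<'E'
from h import *
p=place(b,[[-.031,0,.234]])[0];print(p);go(p,BY)
E
```

```text
[0.49024425 0.34762938 0.234     ]
shift mm [-3.973e+02 -7.370e+01  1.000e-01] turn -0.062 rows>= 9.7
```

```bash
python3 -m jog '[[[-1,-0.04,-0.007,0,-0.02],[-1,-0.08,-0.014,0,-0.04],[-1,-0.12,-0.021,0,-0.062],[-1,-0.16,-0.028,0,-0.062],[-1,-0.2,-0.036,0,-0.062]]]' 20; python3 - <<'E'
from h import *
p=place(b,[[-.031,0,.234]])[0];go(p,BY)
E
```

```text
time: 0.52
tool_pos: [0.3083, 0.429, 0.2345]
tool_rot: [-3.141, -0.0, 2.972]
contact_force: [0.5, 2.4, -0.4]
opening: 0.0632
grip_force: 0.0
shift mm [-193.   -49.5    0.4] turn 0.0 rows>= 4.8
```

```bash
python3 -m jog '[[[-1,-0.039,-0.01,0,0],[-1,-0.078,-0.02,0,0],[-1,-0.116,-0.03,0,0],[-1,-0.155,-0.04,0,0],[-1,-0.193,-0.0495,0,0]]]';python3 -m jog '[[[-1,0,0,0.03,0],[-1,0,0,0.06,0],[-1,0,0,0.072,0],[-1,0,0,0.072,0]]]';  python3 - <<'E'
from h import *
print(inbin(robot.observe()["tool_pos"]))
import cv2
cv2.imwrite("pics/p1.png",np.vstack([cv2.resize(robot.read_camera("top")[180:310,190:320],None,fx=4,fy=4),])[:,:,::-1])
a=cv2.resize(robot.read_camera("side")[150:300,220:350],None,fx=3.5,fy=3.5)[:520];t=cv2.imread("pics/p1.png")
cv2.imwrite("pics/p1.png",np.hstack([t[:520,:400+120],np.pad(a,((0,520-len(a)),(0,0),(0,0)))[:,:275,::-1]]))
E
```

```text
time: 0.93
tool_pos: [0.4904, 0.3472, 0.2343]
tool_rot: [-3.141, -0.001, 2.971]
contact_force: [-0.7, 1.0, -0.5]
opening: 0.0296
grip_force: 0.0
time: 1.27
tool_pos: [0.4871, 0.3472, 0.1585]
tool_rot: [-3.137, -0.006, 2.971]
contact_force: [-0.8, -0.2, 0.7]
opening: 0.0034
grip_force: 0.0
[-0.03401632 -0.00097681  0.15853509]
```

View pics/p1.png

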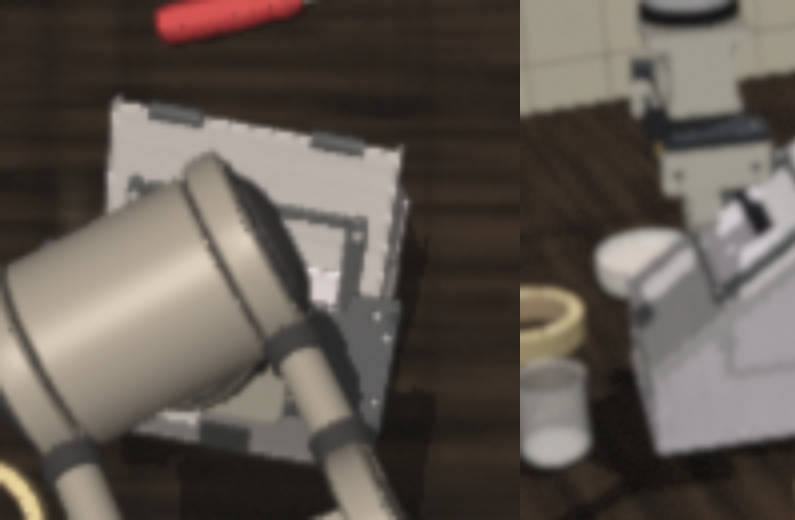

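The fingers stand closed in front of the grip bar and clear of the lid. Next I push up the slope.

```bash
python3 -m jog '[[[-1,-0.01,0,-0.007,0],[-1,-0.02,0,-0.014,0],[-1,-0.028,0,-0.0196,0],[-1,-0.035,0,-0.0245,0],[-1,-0.040,0,-0.028,0]]]';python3 -m jog '[[[-1,-0.003,0,-0.002,0],[-1,-0.005,0,-0.0035,0],[-1,-0.005,0,-0.0035,0]]]';  python3 - <<'E'
from h import *
print(inbin(robot.observe()["tool_pos"]))
E
```

```text
time: 1.78
tool_pos: [0.5279, 0.3423, 0.1921]
tool_rot: [3.141, -0.001, 2.972]
contact_force: [-13.7, 3.1, -9.8]
opening: 0.0008
grip_force: 7.3
time: 2.03
tool_pos: [0.5281, 0.3422, 0.192]
tool_rot: [-3.139, -0.013, 2.973]
contact_force: [-14.3, 5.0, -7.2]
opening: 0.0
grip_force: 7.5
[0.00720063 0.00106358 0.19198398]
```

```bash
python3 -m jog '[[[-1,0.02,0,0.0,0],[-1,0.03,0,-0.03,0],[0,0.03,0,-0.06,0],[1,0.03,0,-0.075,0],[1,0.03,0,-0.075,0]]]'|tail -5;  python3 - <<'E'
from h import *
print(inbin(robot.observe()["tool_pos"]))
p=place(rk,[[-.075-.003,0,.20]])[0];go(p,RY)
E
```

```text
tool_pos: [0.5053, 0.3472, 0.275]
tool_rot: [3.135, 0.009, 2.972]
contact_force: [0.6, -0.4, 0.3]
opening: 0.0157
grip_force: 0.0
[-0.0161179   0.00209494  0.27504026]
shift mm [ -38.  -418.3   72.8] turn -0.381 rows>= 10.2
```

```bash
python3 -m jog '[[[1,-0.004,-0.04,0.004,-0.08],[1,-0.008,-0.08,0.008,-0.16],[1,-0.012,-0.12,0.012,-0.24],[1,-0.016,-0.16,0.016,-0.32],[1,-0.019,-0.2,0.02,-0.381]]]'|tail -5;  python3 - <<'E'
from h import *
p=place(rk,[[-.075-.003,0,.20]])[0];go(p,RY)
E
```

```text
tool_pos: [0.4882, 0.144, 0.2489]
tool_rot: [-3.141, 0.001, -2.926]
contact_force: [1.5, -0.2, -0.4]
opening: 0.0494
grip_force: 0.0
shift mm [  60.9 -207.    48.9] turn 0.004 rows>= 5.3
```

```bash
python3 -m jog '[[[1,0.011,-0.04,0.005,0],[1,0.022,-0.08,0.01,0],[1,0.033,-0.12,0.018,0],[1,0.044,-0.155,0.026,0],[1,0.053,-0.185,0.034,0]]]'|tail -5;python3 -m jog '[[[1,0.008,-0.022,0.015,0],[1,0.008,-0.022,0.015,0],[1,0.008,-0.022,0.015,0],[1,0.008,-0.022,0.015,0]]]'|tail -5;  python3 - <<'E'
from h import *
p=place(rk,[[-.075-.003,0,.1216]])[0];go(p,RY)
import cv2
cv2.imwrite("pics/t2.png",robot.read_camera("top")[:,:,::-1]);cv2.imwrite("pics/s2.png",robot.read_camera("side")[:,:,::-1])
t=cv2.imread("pics/t2.png");s=cv2.imread("pics/s2.png")
p=np.zeros((600,800,3),np.uint8)
p[:275,:240]=cv2.resize(t[195:305,205:301],(240,275));p[:300,250:550]=cv2.resize(s[180:280,240:340],(300,300))
p[300:,:400]=cv2.resize(t[190:340,370:470],(400,600))[0:300] ;p[300:,400:]=cv2.resize(s[240:390,290:490],(400,300));cv2.imwrite("pics/p2.png",p)
E
```

```text
tool_pos: [0.475, -0.0489, 0.2149]
tool_rot: [-3.141, 0.001, -2.931]
contact_force: [0.6, -0.3, -0.2]
opening: 0.0823
grip_force: 0.0
tool_pos: [0.4725, -0.0692, 0.2004]
tool_rot: [3.141, 0.001, -2.931]
contact_force: [-0.9, 0.3, 0.7]
opening: 0.0918
grip_force: 0.0
shift mm [-0.  -2.1 78.8] turn -0.001 rows>= 1.9
```

View pics/p2.png

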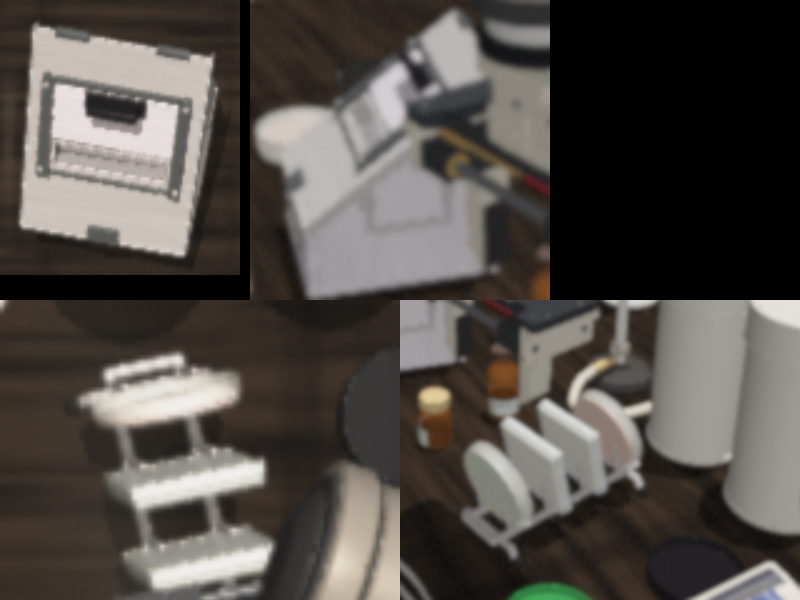

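The top view shows the shutter fully open with the slot uncovered at about (250,260). The gripper is above the near round dish. I'll descend now, watching the force.

```bash
python3 -m jog '[[[1,0,-0.002,0.035,0],[1,0,-0.002,0.06,0],[1,0,-0.002,0.079,0],[1,0,-0.002,0.079,0]]]'|tail -5;python3 -m jog '[[[1,0,0,0.01,0],[1,0,0,0.018,0],[1,0,0,0.025,0],[1,0,0,0.028,0],[1,0,0,0.028,0]]]'|tail -5;  python3 - <<'E'
from h import *
p=place(rk,[[-.075-.003,0,.0936]])[0];go(p,RY)
print(proj("top",lid(b,[[0,0,0],[-.01,.052,0],[.01,.052,0],[-.01,-.052,0],[.01,-.052,0]])).round(1).tolist())
E
```

```text
tool_pos: [0.4709, -0.0697, 0.1184]
tool_rot: [3.138, -0.005, -2.929]
contact_force: [0.3, 0.2, -0.9]
opening: 0.0916
grip_force: 0.0
tool_pos: [0.4727, -0.0712, 0.0931]
tool_rot: [3.141, -0.0, -2.93]
contact_force: [-0.9, -1.0, -0.4]
opening: 0.0917
grip_force: 0.0
shift mm [-0.4 -0.1 -0.5] turn -0.0 rows>= 0.0
[[249.3, 259.9], [226.6, 259.6], [227.2, 252.2], [271.2, 267.5], [272.1, 260.2]]
```

```bash
python3 -m jog '[[[1,0,0,0.003,0],[1,0,0,0.006,0],[1,0,0,0.006,0]]]'|tail -5;python3 -m jog '[[[-1,0,0,0.006,0],[-1,0,0,0.006,0],[-1,0,0,0.006,0]]]' 8|tail -5
```

```text
tool_pos: [0.4727, -0.0711, 0.0872]
tool_rot: [3.141, 0.0, -2.931]
contact_force: [0.6, 2.7, 1.6]
opening: 0.0918
grip_force: 1.1
tool_pos: [0.4734, -0.0713, 0.0822]
tool_rot: [-3.141, 0.002, -2.93]
contact_force: [-2.3, 0.8, 9.3]
opening: 0.0888
grip_force: 8.5
```

```bash
python3 -m jog '[[[-1,0,0,-0.006,0],[-1,0,0,-0.012,0],[-1,0,0,-0.025,0],[-1,0,0,-0.05,0],[-1,0,0,-0.085,0]]]'|tail -5;python3 -m jog '[[[-1,0,0,-0.04,0],[-1,0,0,-0.07,0],[-1,0,0,-0.09,0],[-1,0,0,-0.09,0],[-1,0,0,-0.09,0]]]'|tail -5;python3 - <<'E'
from h import *
import cv2
s=robot.read_camera("side")[:,:,::-1].copy();cv2.imwrite("pics/s3.png",s)
cv2.imwrite("pics/p3.png",cv2.resize(s[200:380,280:440],(640,600)[:2],interpolation=cv2.INTER_CUBIC))
p=place(b,[[-.04,0,.285]])[0];go(p,BY);go(p,RY)
E
```

```text
tool_pos: [0.4711, -0.0711, 0.1655]
tool_rot: [3.139, -0.005, -2.931]
contact_force: [0.0, -1.1, -0.2]
opening: 0.0892
grip_force: 7.9
tool_pos: [0.473, -0.0717, 0.2572]
tool_rot: [-3.14, 0.002, -2.931]
contact_force: [-0.1, -0.1, -1.7]
opening: 0.0891
grip_force: 7.9
shift mm [-96.9 409.4 -29.1] turn 0.381 rows>= 10.1
shift mm [-96.9 409.4 -29.1] turn -0.001 rows>= 10.1
```

View pics/p3.png

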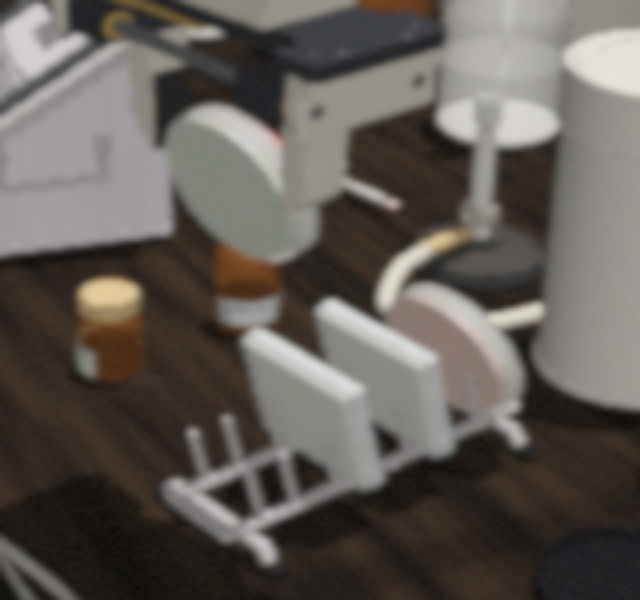

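The side view shows the dish held by its rim. Its lean is kept, and the squares are undisturbed. Moving to the bin.

```bash
python3 -m jog '[[[-1,-0.009,0.038,-0.003,0.08],[-1,-0.018,0.076,-0.006,0.16],[-1,-0.027,0.115,-0.009,0.24],[-1,-0.036,0.153,-0.012,0.32],[-1,-0.046,0.192,-0.015,0.381]]]' 6|tail -5;python3 - <<'E'
from h import *
p=place(b,[[-.036,0,.26]])[0];go(p,BY)
E
```

```text
tool_pos: [0.4763, 0.1274, 0.2696]
tool_rot: [-3.141, -0.003, 2.967]
contact_force: [0.8, 0.1, -1.8]
opening: 0.0891
grip_force: 5.9
shift mm [ 29.5 219.3   9.5] turn -0.005 rows>= 5.3
```

```bash
python3 -m jog '[[[-1,0.005,0.037,0.001,-0.005],[-1,0.01,0.075,0.003,-0.005],[-1,0.016,0.115,0.005,-0.005],[-1,0.021,0.155,0.007,-0.005],[-1,0.026,0.19,0.009,-0.005]]]'|tail -5;python3 -m jog '[[[-1,0.003,0.02,0,0],[-1,0.0035,0.029,0,0],[-1,0.0035,0.029,0,0],[-1,0.0035,0.029,0,0],[-1,0.0035,0.029,0,0]]]'|tail -5;python3 - <<'E'
from h import *
import cv2
print(inbin(robot.observe()["tool_pos"]));p=place(b,[[-.034,0,.26]])[0];go(p,BY)
s=robot.read_camera("side")[:,:,::-1].copy();cv2.imwrite("pics/s4.png",s)
c=cv2.resize(s[120:270,230:370],None,fx=4,fy=4,interpolation=cv2.INTER_CUBIC)
T=robot.observe()["tool_pos"];B=inbin(T)
# overlay predicted dish for two tilts
for th,col in((.21,(0,0,255)),(.61,(0,255,0))):
    u=np.array([-np.sin(th),0,np.cos(th)]);n=np.array([np.cos(th),0,np.sin(th)])
    C=B+[.001,0,-.0036]-.0092*u
    for d in(-.007,.007):
        a=np.linspace(0,6.283,60);P=place(b,np.array([C+.0455*(np.cos(t)*u+np.sin(t)*np.array([0,1,0]))+d*n for t in a]))
        q=((proj("side",P)-[230,120]+.5)*4).astype(int);cv2.polylines(c,[q.reshape(-1,1,2)],True,col,1)
cv2.imwrite("pics/p4.png",c)
E
```

```text
tool_pos: [0.4829, 0.3198, 0.26]
tool_rot: [-3.14, -0.003, 2.977]
contact_force: [0.8, -0.4, -0.9]
opening: 0.0891
grip_force: 5.9
tool_pos: [0.4854, 0.3452, 0.2618]
tool_rot: [-3.14, -0.001, 2.975]
contact_force: [-0.6, -0.3, -0.4]
opening: 0.0888
grip_force: 5.9
[-0.035413   -0.00319671  0.26177847]
shift mm [-1.4  3.2  1.8] turn 0.003 rows>= 0.1
```

View pics/p4.png

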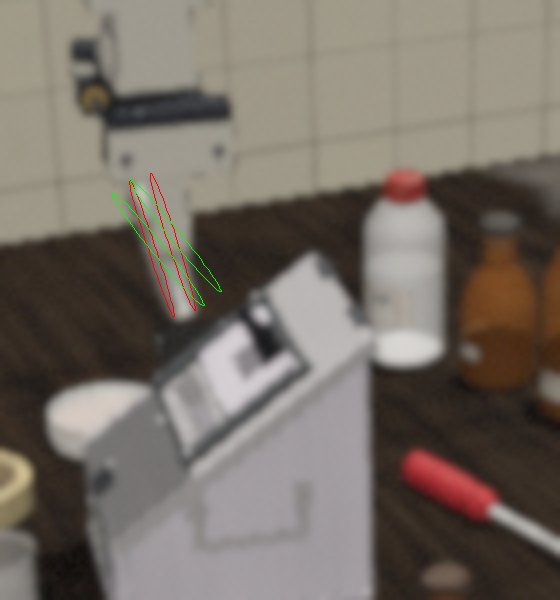

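The dish hangs in the fingers at about the 0.21 rad lean (the red overlay), above the slot. I'll compute the tipping path.

```bash
cat > path.py <<'E'
from h import *
def tcp(x0,d,th): # bottom rim at slot-frame x0 along lid, depth d (mm); tilt th
    O=np.array([-14.6,131.]);e=np.array([c,s])*1;w=np.array([-s,c])
    Bm=O+x0*e-d*w;P=Bm+54.7*np.array([-np.sin(th),np.cos(th)]);return P+[-1,3.6]
W=[tcp(-1.5,-12,.21),tcp(-1.5,6,.21),tcp(-1,8,.35),tcp(-.5,10,.5),tcp(0,12,.61),tcp(0,22,.61),tcp(0,32.7,.61)]
B=inbin(robot.observe()["tool_pos"])*1e3;print("now",B.round(1))
for q in W:print("tcp",q.round(1),"shift from now x %.1f z %.1f y %.1f"%(-(q[0]-B[0]),-(q[1]-B[2]),-B[1]))
go(robot.observe()["tool_pos"],BY)
E
python3 path.py
```

```text
now [-35.3  -3.2 262.2]
tcp [-35.1 197.1] shift from now x -0.1 z 65.1 y 3.2
tcp [-24.8 182.3] shift from now x -10.5 z 79.8 y 3.2
tcp [-30.6 178.9] shift from now x -4.7 z 83.3 y 3.2
tcp [-36.5 174.1] shift from now x 1.3 z 88.0 y 3.2
tcp [-40.1 169.6] shift from now x 4.8 z 92.6 y 3.2
tcp [-34.3 161.4] shift from now x -0.9 z 100.7 y 3.2
tcp [-28.2 152.6] shift from now x -7.1 z 109.5 y 3.2
shift mm [0. 0. 0.] turn 0.003 rows>= 0.0
```

```bash
python3 -m jog '[[[-1,0,0.003,0.03,0.003],[-1,0,0.003,0.055,0.003],[-1,0,0.003,0.065,0.003],[-1,0,0.003,0.065,0.003]]]'|tail -5;python3 -m jog '[[[-1,-0.003,0,0.004,0],[-1,-0.006,0,0.008,0],[-1,-0.0085,0,0.012,0],[-1,-0.0105,0,0.0145,0],[-1,-0.0105,0,0.0145,0]]]' |tail -5;python3 path.py;python3 - <<'E'
from h import *
import cv2
s=robot.read_camera("side")[:,:,::-1].copy()
c=cv2.resize(s[150:270,230:350],None,fx=5,fy=5,interpolation=cv2.INTER_CUBIC);cv2.imwrite("pics/p5.png",c)
E
```

```text
tool_pos: [0.4848, 0.348, 0.1949]
tool_rot: [-3.138, -0.004, 2.972]
contact_force: [-0.0, -0.0, -0.2]
opening: 0.0892
grip_force: 5.9
tool_pos: [0.4964, 0.3479, 0.1825]
tool_rot: [3.142, -0.0, 2.973]
contact_force: [-1.1, -0.4, -0.9]
opening: 0.0891
grip_force: 5.9
now [-24.9   1.3 182.5]
tcp [-35.1 197.1] shift from now x 10.2 z -14.5 y -1.3
tcp [-24.8 182.3] shift from now x -0.1 z 0.2 y -1.3
tcp [-30.6 178.9] shift from now x 5.7 z 3.7 y -1.3
tcp [-36.5 174.1] shift from now x 11.6 z 8.4 y -1.3
tcp [-40.1 169.6] shift from now x 15.1 z 12.9 y -1.3
tcp [-34.3 161.4] shift from now x 9.4 z 21.1 y -1.3
tcp [-28.2 152.6] shift from now x 3.3 z 29.9 y -1.3
shift mm [0. 0. 0.] turn 0.001 rows>= 0.0
```

View pics/p5.png

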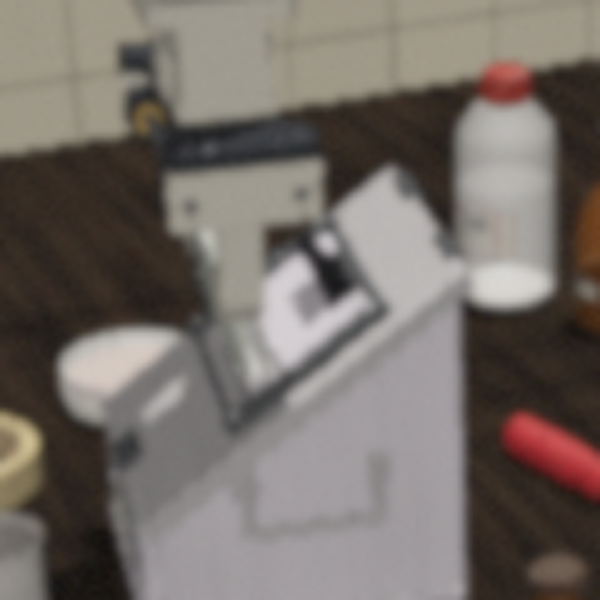

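The finger hides most of the dish. Its lower rim reaches the slot at about crop (250,350), and there is no blocking force. Now tipping it.

```bash
python3 -m jog '[[[-1,0.003,0,0.002,0],[-1,0.0055,0,0.0035,0],[-1,0.0085,0,0.006,0],[-1,0.0115,0,0.0085,0],[-1,0.015,0,0.013,0]]]'|tail -5;python3 -m jog '[[[-1,0,0,0,0],[-1,-0.003,0,0.004,0],[-1,-0.006,0,0.008,0],[-1,-0.006,0,0.008,0]]]'|tail -5;python3 path.py
```

```text
tool_pos: [0.4811, 0.3507, 0.1699]
tool_rot: [3.141, 0.001, 2.974]
contact_force: [0.4, 0.1, 0.6]
opening: 0.0888
grip_force: 6.0
tool_pos: [0.4876, 0.3491, 0.1607]
tool_rot: [-3.141, -0.001, 2.973]
contact_force: [-0.2, 0.1, 0.4]
opening: 0.0891
grip_force: 5.9
now [-33.9   1.  160.7]
tcp [-35.1 197.1] shift from now x 1.2 z -36.4 y -1.0
tcp [-24.8 182.3] shift from now x -9.1 z -21.7 y -1.0
tcp [-30.6 178.9] shift from now x -3.3 z -18.2 y -1.0
tcp [-36.5 174.1] shift from now x 2.6 z -13.5 y -1.0
tcp [-40.1 169.6] shift from now x 6.2 z -8.9 y -1.0
tcp [-34.3 161.4] shift from now x 0.5 z -0.7 y -1.0
tcp [-28.2 152.6] shift from now x -5.7 z 8.0 y -1.0
shift mm [0. 0. 0.] turn 0.001 rows>= 0.0
```

```bash
python3 -m jog '[[[-1,-0.003,0,0.004,0],[-1,-0.0055,0,0.008,0],[-1,-0.0055,0,0.008,0]]]'|tail -5;python3 -m jog '[[[1,0,0,0,0],[1,0,0,0,0],[1,0,0,0,0],[1,0,0,0,0]]]'|tail -5;python3 -m jog '[[[1,0,0,-0.02,0],[1,0,0,-0.05,0],[1,0.0,0,-0.09,0],[1,0,0,-0.1,0],[1,0,0,-0.1,0]]]'|tail -5;python3 - <<'E'
from h import *
p=place(rk,[[.075-.003,0,.22]])[0];go(p,RY)
E
```

```text
tool_pos: [0.4929, 0.3482, 0.1527]
tool_rot: [-3.141, -0.001, 2.973]
contact_force: [0.1, -0.6, -0.6]
opening: 0.0893
grip_force: 5.9
tool_pos: [0.4926, 0.3487, 0.154]
tool_rot: [3.141, 0.0, 2.974]
contact_force: [-0.3, -1.2, 0.6]
opening: 0.0916
grip_force: 0.0
tool_pos: [0.4941, 0.3495, 0.2582]
tool_rot: [3.136, 0.007, 2.974]
contact_force: [0.6, -0.4, -0.4]
opening: 0.0921
grip_force: 0.0
shift mm [-188.5 -362.9   37.6] turn -0.379 rows>= 9.8
```

```bash
python3 -m jog '[[[1,-0.016,-0.036,0.0,-0.08],[1,-0.032,-0.072,0,-0.16],[1,-0.048,-0.108,0,-0.24],[1,-0.064,-0.144,0,-0.32],[1,-0.08,-0.18,0,-0.379]]]'|tail -5;python3 - <<'E'
from h import *
p=place(rk,[[.075-.003,0,.24]])[0];go(p,RY)
def ray(n,uv,z):
    m=CM[n];d=R.from_euler("xyz",m["attitude"]).as_matrix()@np.linalg.solve(m["camera_matrix"],[*uv,1]);o=m["position"];return (o+d*(z-o[2])/d[2]).round(3)
for uv in((438,322),(418,312),(485,355),(457,342)):print("base",uv,ray("side",uv,0))
for z in(.15,.2,.25):print(z,[ray("top",uv,z) for uv in((411,139),(411,163),(472,136),(472,160))])
for uv in((355,201),(372,185)):print("hose",ray("top",uv,0),ray("top",uv,.1))
import cv2
t=robot.read_camera("top")[:,:,::-1].copy();s=robot.read_camera("side")[:,:,::-1].copy();cv2.imwrite("pics/t6.png",t);cv2.imwrite("pics/s6.png",s)
p=np.zeros((480,800,3),np.uint8);p[:,:384]=cv2.resize(t[190:310,205:301],(384,480));p[:,390:790]=cv2.resize(s[170:290,240:340],(400,480));cv2.imwrite("pics/p6.png",p)
E
```

```text
tool_pos: [0.5409, 0.1561, 0.2524]
tool_rot: [3.141, -0.002, -2.926]
contact_force: [1.2, -0.1, -0.1]
opening: 0.092
grip_force: 0.0
shift mm [ -35.1 -208.1   12.3] turn 0.004 rows>= 5.1
base (438, 322) [ 0.733 -0.057  0.   ]
base (418, 312) [ 0.715 -0.006  0.   ]
base (485, 355) [ 0.751 -0.187  0.   ]
base (457, 342) [ 0.726 -0.13   0.   ]
0.15 [array([ 0.787, -0.025,  0.15 ]), array([ 0.731, -0.025,  0.15 ]), array([ 0.795, -0.166,  0.15 ]), array([ 0.739, -0.165,  0.15 ])]
0.2 [array([ 0.773, -0.016,  0.2  ]), array([ 0.719, -0.016,  0.2  ]), array([ 0.781, -0.152,  0.2  ]), array([ 0.727, -0.151,  0.2  ])]
0.25 [array([ 0.759, -0.008,  0.25 ]), array([ 0.707, -0.007,  0.25 ]), array([ 0.766, -0.138,  0.25 ]), array([ 0.714, -0.137,  0.25 ])]
hose [0.666 0.093 0.   ] [0.65 0.1  0.1 ]
hose [0.708 0.05  0.   ] [0.689 0.06  0.1  ]
```

View pics/p6.png

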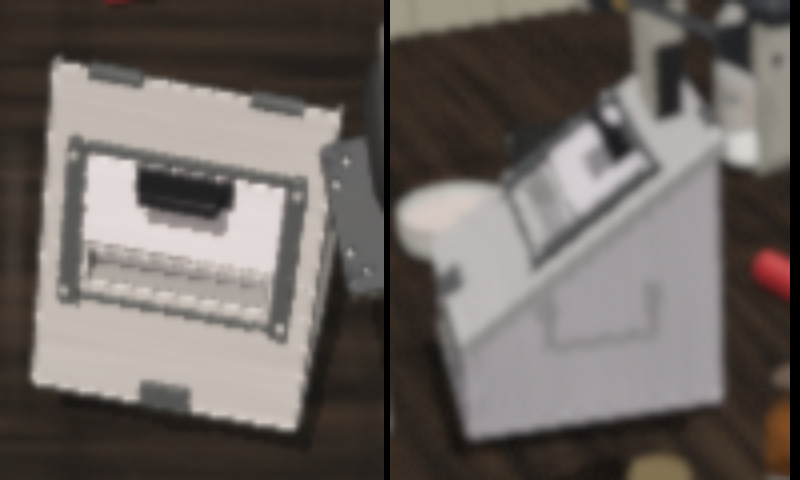

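The slot is empty and nothing protrudes, so the first dish is inside. That was my last picture, so from here I rely on forces and pixel numbers. Next is the far round dish.

```bash
python3 -m jog '[[[1,-0.006,-0.037,0,0],[1,-0.013,-0.075,0,0],[1,-0.02,-0.115,0,0],[1,-0.026,-0.155,0,0],[1,-0.032,-0.19,0,0]]]'|tail -5;python3 -m jog '[[[1,-0.003,-0.018,0.02,0.004],[1,-0.003,-0.018,0.05,0.004],[1,-0.003,-0.018,0.06,0.004],[1,-0.003,-0.018,0.06,0.004]]]'|tail -5;python3 - <<'E'
from h import *
p=place(rk,[[.075-.003,0,.12]])[0];go(p,RY)
E
```

```text
tool_pos: [0.6127, -0.0227, 0.2524]
tool_rot: [3.141, -0.002, -2.931]
contact_force: [0.0, 0.0, 0.9]
opening: 0.0919
grip_force: 0.0
tool_pos: [0.6171, -0.0372, 0.1896]
tool_rot: [3.138, -0.008, -2.935]
contact_force: [-0.5, 0.8, -1.0]
opening: 0.0919
grip_force: 0.0
shift mm [-2.6 -3.2 69.5] turn -0.005 rows>= 1.7
```

```bash
python3 -m jog '[[[1,-0.001,-0.003,0.03,-0.005],[1,-0.001,-0.003,0.055,-0.005],[1,-0.001,-0.003,0.07,-0.005],[1,-0.001,-0.003,0.07,-0.005],[1,-0.001,-0.003,0.07,-0.005]]]'|tail -5;python3 - <<'E'
from h import *
p=place(rk,[[.075-.003,0,.0935]])[0];go(p,RY)
E
```

```text
tool_pos: [0.621, -0.0399, 0.1245]
tool_rot: [3.141, 0.0, -2.928]
contact_force: [0.4, 0.1, -0.4]
opening: 0.0918
grip_force: 0.0
shift mm [ 1.3  0.5 31. ] turn 0.002 rows>= 0.7
```

```bash
python3 -m jog '[[[1,0.001,0,0.01,0],[1,0.001,0,0.02,0],[1,0.001,0,0.028,0],[1,0.001,0,0.031,0],[1,0.001,0,0.031,0]]]'|tail -5;python3 -m jog '[[[1,0,0,0.003,0],[1,0,0,0.006,0],[1,0,0,0.006,0]]]'|tail -5; python3 - <<'E'
from h import *
p=place(rk,[[.075-.003,0,.083]])[0];go(p,RY)
E
```

```text
tool_pos: [0.6195, -0.0406, 0.0921]
tool_rot: [3.14, -0.001, -2.929]
contact_force: [-0.8, 1.5, 2.1]
opening: 0.0918
grip_force: 1.2
tool_pos: [0.6202, -0.0394, 0.088]
tool_rot: [3.139, 0.002, -2.929]
contact_force: [-2.4, 7.8, 8.3]
opening: 0.0921
grip_force: 4.8
shift mm [ 0.6 -0.2  5. ] turn 0.0 rows>= 0.1
```

```bash
python3 -m jog '[[[1,0,0,-0.005,0],[1,0,0.0015,-0.005,0],[1,0,0.0015,-0.002,0],[1,0,0.0015,0.001,0],[1,0,0.0015,0.001,0]]]'|tail -5
```

```text
tool_pos: [0.6195, -0.0386, 0.0858]
tool_rot: [3.14, 0.0, -2.93]
contact_force: [-0.9, 4.8, 5.8]
opening: 0.092
grip_force: 3.4
```

```bash
python3 -m jog '[[[1,0,0.0015,0,0],[1,0,0.0015,0,0]]]'|tail -5;python3 -m jog '[[[-1,0,0,0.001,0],[-1,0,0,0.001,0],[-1,0,0,0.001,0],[-1,0,0,0.001,0]]]' 8|tail -5
```

```text
tool_pos: [0.6192, -0.0381, 0.0855]
tool_rot: [3.141, -0.0, -2.929]
contact_force: [0.0, 1.6, 1.8]
opening: 0.092
grip_force: 1.2
tool_pos: [0.619, -0.0368, 0.0849]
tool_rot: [3.139, 0.0, -2.93]
contact_force: [-3.3, 7.0, 7.1]
opening: 0.0874
grip_force: 8.5
```

```bash
python3 -m jog '[[[-1,0,0,-0.004,0],[-1,0,0,-0.01,0],[-1,0,0,-0.02,0],[-1,0,0,-0.045,0],[-1,0,0,-0.08,0]]]'|tail -5;python3 -m jog '[[[-1,0,0,-0.04,0],[-1,0,0,-0.07,0],[-1,0,0,-0.095,0],[-1,0,0,-0.1,0],[-1,0,0,-0.1,0]]]'|tail -5;python3 - <<'E'
from h import *
p=place(b,[[-.036,0,.265]])[0];go(p,BY)
import cv2
s=robot.read_camera("side")[:,:,::-1];cv2.imwrite("pics/s7.png",s);s0=cv2.imread("pics/s6.png")
# near square + far square regions changed? far round region changed?
for nm,(x0,y0,x1,y1) in {"sqn":(340,298,372,340),"sqf":(360,288,388,320),"far":(392,284,411,310)}.items():print(nm,np.abs(s[y0:y1,x0:x1].astype(int)-s0[y0:y1,x0:x1]).mean().round(1))
E
```

```text
tool_pos: [0.6176, -0.0386, 0.1632]
tool_rot: [3.14, -0.006, -2.93]
contact_force: [0.5, 0.1, -0.4]
opening: 0.0875
grip_force: 7.8
tool_pos: [0.6201, -0.0389, 0.2674]
tool_rot: [-3.139, 0.005, -2.93]
contact_force: [0.4, -0.2, -0.6]
opening: 0.0875
grip_force: 7.8
shift mm [ 50.3 407.    1.2] turn 0.381 rows>= 9.8
sqn 2.9
sqf 11.6
far 49.9
```

```bash
python3 -m jog '[[[-1,0.005,0.038,0,0.08],[-1,0.01,0.076,0,0.16],[-1,0.015,0.115,0,0.24],[-1,0.02,0.153,0,0.32],[-1,0.025,0.19,0,0.381]]]' 7|tail -5;python3 - <<'E'
from h import *
p=place(b,[[-.036,0,.265]])[0];go(p,BY)
import cv2
s=robot.read_camera("side")[:,:,::-1];cv2.imwrite("pics/s8.png",s);s0=cv2.imread("pics/side0.png")
for nm,(x0,y0,x1,y1) in {"sqn":(340,298,372,340),"sqf":(360,288,388,320),"far":(392,284,411,310)}.items():print(nm,np.abs(s[y0:y1,x0:x1].astype(int)-s0[y0:y1,x0:x1]).mean().round(1))
E
```

```text
tool_pos: [0.553, 0.1434, 0.2623]
tool_rot: [-3.14, -0.004, 2.968]
contact_force: [0.3, 0.8, -0.7]
opening: 0.0874
grip_force: 6.8
shift mm [102.1 190.3  -2.5] turn -0.004 rows>= 5.2
sqn 15.9
sqf 10.4
far 50.1
```

```bash
python3 -m jog '[[[-1,0.02,0.034,0,-0.004],[-1,0.04,0.068,0,-0.004],[-1,0.06,0.105,0,-0.004],[-1,0.078,0.142,-0.001,-0.004],[-1,0.095,0.175,-0.002,-0.004]]]' |tail -5;python3 -m jog '[[[-1,0.006,0.014,0,0],[-1,0.006,0.014,0,0],[-1,0.006,0.014,0,0],[-1,0.006,0.014,0,0]]]' |tail -5;sed -i 's/54\.7/58.2/;s/tcp(0,32.7,.61)/tcp(0,32.7,.61),tcp(0,36,.61)/' path.py;python3 path.py;python3 - <<'E'
from h import *
import cv2
s=robot.read_camera("side")[:,:,::-1];cv2.imwrite("pics/s9.png",s);s0=cv2.imread("pics/side0.png")
for nm,(x0,y0,x1,y1) in {"sqn":(338,296,374,342),"sqf":(358,287,391,322)}.items():
    m=cv2.matchTemplate(s[y0-8:y1+8,x0-8:x1+8],s0[y0:y1,x0:x1],cv2.TM_CCOEFF_NORMED);print(nm,cv2.minMaxLoc(m)[1::2])
E
```

```text
tool_pos: [0.489, 0.3321, 0.2645]
tool_rot: [-3.139, -0.003, 2.977]
contact_force: [1.3, -0.0, -0.8]
opening: 0.0874
grip_force: 6.8
tool_pos: [0.487, 0.3443, 0.2653]
tool_rot: [-3.14, -0.002, 2.976]
contact_force: [0.0, 0.2, -0.7]
opening: 0.0874
grip_force: 6.8
now [-33.7  -3.9 265.3]
tcp [-35.8 200.5] shift from now x 2.2 z 64.8 y 3.9
tcp [-25.5 185.7] shift from now x -8.1 z 79.6 y 3.9
tcp [-31.8 182.1] shift from now x -1.9 z 83.2 y 3.9
tcp [-38.2 177.2] shift from now x 4.5 z 88.1 y 3.9
tcp [-42.1 172.5] shift from now x 8.4 z 92.9 y 3.9
tcp [-36.3 164.3] shift from now x 2.7 z 101.0 y 3.9
tcp [-30.2 155.5] shift from now x -3.4 z 109.8 y 3.9
tcp [-28.3 152.8] shift from now x -5.3 z 112.5 y 3.9
shift mm [0. 0. 0.] turn 0.004 rows>= 0.0
sqn (0.5911617279052734, (8, 8))
sqf (0.758994460105896, (8, 8))
```

Both squares match at zero offset, so they haven't moved. Second dish, same path.

```bash
python3 -m jog '[[[-1,0.002,0.004,0.03,0.004],[-1,0.002,0.004,0.055,0.004],[-1,0.002,0.004,0.065,0.004],[-1,0.002,0.004,0.065,0.004]]]'|tail -5;python3 -m jog '[[[-1,-0.003,0,0.004,0],[-1,-0.006,0,0.008,0],[-1,-0.0085,0,0.012,0],[-1,-0.0105,0,0.0145,0],[-1,-0.0105,0,0.0145,0]]]' |tail -5;python3 path.py
```

```text
tool_pos: [0.4849, 0.3478, 0.1989]
tool_rot: [-3.138, -0.005, 2.971]
contact_force: [-0.6, -0.5, -0.8]
opening: 0.0869
grip_force: 6.8
tool_pos: [0.4964, 0.3478, 0.187]
tool_rot: [3.142, -0.0, 2.972]
contact_force: [-0.4, 0.2, -1.4]
opening: 0.0875
grip_force: 6.8
now [-25.    1.2 187. ]
tcp [-35.8 200.5] shift from now x 10.8 z -13.5 y -1.2
tcp [-25.5 185.7] shift from now x 0.5 z 1.3 y -1.2
tcp [-31.8 182.1] shift from now x 6.8 z 4.9 y -1.2
tcp [-38.2 177.2] shift from now x 13.2 z 9.8 y -1.2
tcp [-42.1 172.5] shift from now x 17.1 z 14.6 y -1.2
tcp [-36.3 164.3] shift from now x 11.3 z 22.8 y -1.2
tcp [-30.2 155.5] shift from now x 5.2 z 31.5 y -1.2
tcp [-28.3 152.8] shift from now x 3.3 z 34.2 y -1.2
shift mm [0. 0. 0.] turn 0.0 rows>= 0.0
```

```bash
python3 -m jog '[[[-1,0.001,0,0.0015,0],[-1,0.0035,0,0.003,0],[-1,0.0068,0,0.005,0],[-1,0.01,0,0.0075,0],[-1,0.013,0,0.01,0]]]'|tail -5;python3 -m jog '[[[-1,0.004,0,0.005,0],[-1,0.004,0,0.005,0],[-1,0.001,0,0.009,0],[-1,-0.002,0,0.013,0],[-1,-0.002,0,0.013,0]]]'|tail -5;python3 path.py
```

```text
tool_pos: [0.4827, 0.3503, 0.1772]
tool_rot: [3.141, 0.0, 2.973]
contact_force: [-0.1, 0.4, -0.1]
opening: 0.0872
grip_force: 6.8
tool_pos: [0.4855, 0.3495, 0.1632]
tool_rot: [-3.141, -0.001, 2.972]
contact_force: [0.1, 0.4, -0.4]
opening: 0.0872
grip_force: 6.8
now [-36.    1.  163.2]
tcp [-35.8 200.5] shift from now x -0.1 z -37.3 y -1.0
tcp [-25.5 185.7] shift from now x -10.4 z -22.6 y -1.0
tcp [-31.8 182.1] shift from now x -4.2 z -18.9 y -1.0
tcp [-38.2 177.2] shift from now x 2.2 z -14.0 y -1.0
tcp [-42.1 172.5] shift from now x 6.1 z -9.3 y -1.0
tcp [-36.3 164.3] shift from now x 0.4 z -1.1 y -1.0
tcp [-30.2 155.5] shift from now x -5.8 z 7.7 y -1.0
tcp [-28.3 152.8] shift from now x -7.6 z 10.4 y -1.0
shift mm [0. 0. 0.] turn 0.0 rows>= 0.0
```

```bash
python3 -m jog '[[[-1,-0.003,0,0.004,0],[-1,-0.007,0,0.0095,0],[-1,-0.007,0,0.0095,0]]]'|tail -5;python3 -m jog '[[[1,0,0,0,0],[1,0,0,0,0],[1,0,0,0,0],[1,0,0,0,0]]]'|tail -5;python3 -m jog '[[[1,0,0,-0.02,0],[1,0,0,-0.05,0],[1,0.0,0,-0.09,0],[-1,0,0,-0.12,0],[-1,0,0,-0.12,0]]]'|tail -5;python3 - <<'E'
from h import *
import cv2
B=inbin(robot.observe()["tool_pos"]);print(B)
p=place(b,[[.048,0,.275]])[0];go(p,BY)
s=robot.read_camera("side")[:,:,::-1];cv2.imwrite("pics/s10.png",s)
s6=cv2.imread("pics/s6.png")
# where a dish stuck at the release depth would show: projected ring, compare with the empty-slot picture
q=proj("side",lid(b,[[x,y,z] for x in(-.007,.007) for y in(-.03,0,.03) for z in(.02,.035,.05)])).astype(int)
print([int(np.abs(s[v,u].astype(int)-s6[v,u]).mean()) for u,v in q])
q=proj("side",lid(b,[[x,y,0] for x in(-.02,0,.01) for y in(-.03,0,.03)])).astype(int)
print([int(np.abs(s[v,u].astype(int)-s6[v,u]).mean()) for u,v in q])
E
```

```text
tool_pos: [0.4924, 0.3481, 0.1534]
tool_rot: [-3.141, -0.001, 2.972]
contact_force: [-0.3, -0.7, -1.3]
opening: 0.0872
grip_force: 6.8
tool_pos: [0.492, 0.3487, 0.155]
tool_rot: [3.141, 0.0, 2.973]
contact_force: [-0.2, 0.3, -0.8]
opening: 0.0922
grip_force: 0.0
tool_pos: [0.4941, 0.35, 0.2825]
tool_rot: [3.134, 0.01, 2.973]
contact_force: [0.4, 0.3, 0.9]
opening: 0.0828
grip_force: 0.0
[-0.02760451  0.00294938  0.28247862]
shift mm [-75.5  -3.1   8.2] turn 0.001 rows>= 1.8
[1, 21, 22, 10, 29, 3, 18, 2, 0, 0, 0, 0, 0, 1, 1, 1, 2, 2]
[14, 3, 33, 0, 0, 0, 0, 0, 0]
```

The slot area matches the empty-slot picture, so the second dish has dropped through. Now I go behind the bar and shut it.

```bash
python3 -m jog '[[[-1,-0.035,-0.001,0,0],[-1,-0.065,-0.003,0,0],[-1,-0.0755,-0.003,0,0],[-1,-0.0755,-0.003,0,0],[-1,-0.0755,-0.003,0,0]]]'|tail -5;python3 -m jog '[[[-1,0,0,0.03,0],[-1,0,0,0.055,0],[-1,0,0,0.065,0],[-1,0,0,0.07,0],[-1,0,0,0.07,0]]]'|tail -5;python3 - <<'E'
from h import *
B=inbin(robot.observe()["tool_pos"]);print(B)
E
```

```text
tool_pos: [0.5656, 0.3326, 0.2729]
tool_rot: [-3.14, -0.003, 2.972]
contact_force: [0.1, 2.0, -0.5]
opening: 0.0458
grip_force: 0.0
tool_pos: [0.565, 0.3332, 0.2041]
tool_rot: [-3.141, -0.002, 2.974]
contact_force: [-0.0, 0.5, -0.6]
opening: 0.0126
grip_force: 0.0
[ 0.04512255 -0.0015667   0.2041137 ]
```

```bash
python3 -m jog '[[[-1,-0.002,0,0.004,0],[-1,-0.002,0,0.009,0],[-1,-0.002,0,0.009,0],[-1,-0.002,0,0.009,0]]]'|tail -5;python3 -m jog '[[[-1,0.004,0,0.003,0],[-1,0.01,0,0.0075,0],[-1,0.016,0,0.012,0],[-1,0.016,0,0.012,0]]]'|tail -5;python3 - <<'E'
from h import *
B=inbin(robot.observe()["tool_pos"]);print(B)
E
```

```text
tool_pos: [0.568, 0.3327, 0.1961]
tool_rot: [3.141, 0.0, 2.973]
contact_force: [-0.8, 0.1, -0.1]
opening: 0.0002
grip_force: 0.0
tool_pos: [0.5506, 0.3357, 0.1831]
tool_rot: [-3.141, -0.001, 2.974]
contact_force: [0.1, 0.5, -0.1]
opening: 0.0004
grip_force: 0.3
[ 0.03050505 -0.00162225  0.18312939]
```

```bash
python3 -m jog '[[[-1,0.005,0,0.0035,0],[-1,0.01,0,0.007,0],[-1,0.014,0,0.0098,0],[-1,0.018,0,0.0126,0],[-1,0.020,0,0.014,0]]]'|tail -5;python3 -m jog '[[[-1,0.001,0,0.0007,0],[-1,0.002,0,0.0014,0],[-1,0.003,0,0.002,0],[-1,0.003,0,0.002,0]]]'|tail -5;python3 - <<'E'
from h import *
B=inbin(robot.observe()["tool_pos"]);print(B)
E
```

```text
tool_pos: [0.5332, 0.3388, 0.1705]
tool_rot: [3.14, 0.004, 2.973]
contact_force: [6.4, -2.9, 9.0]
opening: 0.001
grip_force: 5.1
tool_pos: [0.533, 0.3388, 0.1705]
tool_rot: [3.139, 0.009, 2.972]
contact_force: [9.2, -3.0, 10.0]
opening: 0.0008
grip_force: 6.4
[ 0.0126224  -0.0014706   0.17050136]
```

```bash
python3 -m jog '[[[-1,-0.006,0,-0.006,0],[-1,-0.012,0,-0.03,0],[-1,-0.012,0,-0.07,0],[-1,-0.012,0,-0.1,0]]]'|tail -5;python3 -m jog '[[[-1,0.02,-0.035,0,0],[-1,0.04,-0.07,0,0],[-1,0.06,-0.105,0,0],[-1,0.08,-0.14,0,0],[-1,0.1,-0.17,0,0]]]'|tail -5;python3 - <<'E'
from h import *
import cv2
t=robot.read_camera("top")[:,:,::-1];s=robot.read_camera("side")[:,:,::-1];t0=cv2.imread("pics/top0.png");s0=cv2.imread("pics/side0.png");t6=cv2.imread("pics/t6.png")
def dark(im,y0=225,y1=275,x0=228,x1=272):
    g=im[y0:y1,x0:x1].max(2);ys,xs=np.nonzero(g<45);return len(ys),(ys.mean()+y0).round(2),(xs.mean()+x0).round(2),ys.min()+y0,ys.max()+y0
for im in(t0,t6,t):print(dark(im))
print(proj("top",lid(b,[[.031,0,.028],[.065,0,.028]])).round(1).tolist())
for nm,im,ref,(x0,y0,x1,y1) in (("sqn",s,s0,(338,296,374,342)),("sqf",s,s0,(358,287,391,322)),("jar",s,s0,(296,282,318,316)),("reag",s,s0,(331,260,353,302)),("tape",t,t0,(160,292,204,336)),("glass",t,t0,(244,312,274,340)),("marker",t,t0,(318,314,376,332)),("flat",t,t0,(134,240,178,282)),("twz",t,t0,(402,312,460,328)),("drv",t,t0,(226,166,310,192))):
    m=cv2.matchTemplate(im[y0-6:y1+6,x0-6:x1+6],ref[y0:y1,x0:x1],cv2.TM_CCOEFF_NORMED);print(nm,cv2.minMaxLoc(m)[1::2])
E
```

```text
tool_pos: [0.541, 0.337, 0.269]
tool_rot: [-3.141, -0.002, 2.973]
contact_force: [1.8, 0.1, 0.4]
opening: -0.0
grip_force: 0.0
tool_pos: [0.4119, 0.1849, 0.2671]
tool_rot: [-3.141, -0.002, 2.973]
contact_force: [0.9, -0.8, 0.1]
opening: 0.0003
grip_force: 0.0
(150, np.float64(248.97), np.float64(248.81), np.int64(244), np.int64(254))
(130, np.float64(237.55), np.float64(249.84), np.int64(233), np.int64(243))
(135, np.float64(250.76), np.float64(248.77), np.int64(246), np.int64(256))
[[247.9, 254.7], [249.2, 241.6]]
sqn (0.5902146100997925, (6, 6))
sqf (0.7604875564575195, (6, 6))
jar (0.999463677406311, (6, 6))
reag (0.9990741014480591, (6, 6))
tape (0.999790370464325, (6, 6))
glass (0.9902355074882507, (6, 6))
marker (0.2768319547176361, (6, 6))
flat (0.9998741745948792, (6, 6))
twz (0.9980036616325378, (6, 6))
drv (0.9997347593307495, (6, 6))
```

The bar moved 13.2 px from open to shut, against a predicted 13.1 px for the full 34 mm, so the shutter is shut. The squares and the bystanders all match at zero offset, though the marker is mostly hidden behind the arm. Handing in.

```bash
python3 -c "
from cell import robot
print(robot.hand_in(),robot.observe()['time'])"
```

```text
the job is handed in; nothing more can be done
the job is handed in; nothing more can be done
```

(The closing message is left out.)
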